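Open the guard cage past its sagging bolt and hold the gate ajar

TASK

The gate of the wire guard cage is shut by a barrel bolt that has sagged, so that its hooked nose has dropped behind the bent-up lip of the keeper. Take the bolt by its upright knob, lift it over the lip while you pull it out of the keeper without forcing it, then swing the gate open against its closing spring. Finish still holding the knob, with the gate held still and ajar by about a hand's width (10 cm at its free edge), and do not disturb the tape roll, oil bottle and gear wheel standing round the cage.

Things in the scene. Friction and masses are not known exactly. Their poses are not given: they have to be found in the camera images.
- cage: Fixed wire guard cage with a planer motor inside, base plate 250 (x) x 340 (y) mm, 156 mm high. Origin on the bench surface below the middle of the cage; the gate is in its front, in the plane x = -130 mm of the cage frame (front and gate face the cage's -x, towards the robot at yaw 0); the bolt runs along the cage's y, the hinge is at +y and the keeper at -y. The cage stands upright at a yaw of its own
- gate_hinge (a point): Point on the gate's upright hinge axis, at (-130, +134) mm in the cage frame, 155 mm above the bench. The grey painted gate is 266 mm wide, 16 mm thick and its top is 154 mm above the bench
- gate_edge (a point): Middle of the upper corner of the gate's free edge, 264 mm from the hinge axis, 155 mm above the bench; moves with the gate
- gate (a joint): Opening angle of the gate, rad: 0 shut, grows as the free edge swings out to the cage's -x (turning clockwise seen from above), stop at 1.3. A spring closes it: 0.24 N m when shut, plus 0.4 N m per rad; let go, it falls shut. 0.38 rad is a gap of 100 mm at the free edge
- bolt: Steel barrel bolt on the gate's front face: square bar 12 x 12 mm, 222 mm long, its axis 26 mm before the gate's middle plane and 118 mm above the bench as it lies sagged; the nose at its -y end has an 18 mm long hook that reaches 10 mm below the bar. Mass about 0.25 kg. The body's origin lies on the gate's hinge axis at bench height (as the gate's does) while the bolt is home and sagged; it moves with the bolt
- knob (a point): Middle of the grip of the bolt's upright round knob, 16 mm in diameter: the knob's vertical axis is 26 mm before the gate's middle plane and 200 mm from the hinge (along the gate) while the bolt is home; the knob spans 156 to 218 mm above the bench and this point lies at 190 mm while the bolt is sagged. Nothing else near it is higher than 161 mm
- bolt_slide (a joint): How far the bolt is drawn, m, along the gate towards its hinge: about 0 to 0.004 home, the nose is out of the keeper from 0.030 on, stop at 0.060. Friction about 1 N
- bolt_lift (a joint): How far the bolt is lifted in its worn straps, m: 0 sagged by its own weight, stop at 0.022. The hook passes over the keeper's lip at 0.010 or more; the bolt sags back when it is not held up
- keeper: Fixed steel keeper on the cage's right (-y) post: box round the nose with an open window in its front that shows the hook, 46 mm along y, from 85 to 161 mm above the bench, open towards the gate except for the bent-up lip. Its origin is that of the cage
- keeper_lip (a point): Middle of the upper edge of the keeper's bent-up lip, 4 mm thick, 110.5 mm above the bench; the hook's underside lies at 102 mm behind it while sagged
- tape_roll: Bystander: roll of black insulation tape lying flat, 59 mm in diameter, 18 mm high; origin under its middle
- oil_bottle: Bystander: brown dropper bottle standing upright, 33 mm wide, 102 mm high; origin under its middle
- gear_wheel: Bystander: steel gear wheel lying flat, 40 mm in diameter, 18 mm high; origin under its middle

How it is judged:
By the outcome, as a careful person would: the job done as asked, in the order asked, and still so for the second after the job is handed in, while the arm keeps its last pose, push and grip.
It also fails if it takes over 32 s, if anything falls off the work surface, if the arm or the gripper's body presses on something with over 40 N, if the wrist force passes 120 N, or if a joint passes its speed limit or range.

ROBOT

A 6-joint arm with a two-finger parallel gripper is mounted at the origin on a cart in front of the work surface, level with it; the furniture and walls round the work are solid. World frame = base frame: x ahead of the robot, y to its left, z up, the work surface at z = 0. Lengths are in m, angles in degrees, forces in N, time in s.
With the tool pointing down it reaches from about 0.325 to 0.85 m from the base axis. Payload 15.5 kg.
Tool frame: the origin (TCP) lies midway between the tips of the shut fingers; the grasp point (between the pads) lies 19 mm behind it; z points along the fingers, y is the line along which they close (so a half turn about z gives the same grasp; the last joint's range is limited). The gripper opens to 91 mm and grips with 3 to 60 N. Pads are 32 mm wide; open, the fingers measure 118 mm over their backs; the gripper's body (76 mm by 178 mm) begins 60 mm behind the grasp point.
Start: joints at [-79.899, 28.281, 77.091, -0, 74.628, -5.472], TCP at [0.168, -0.602, 0.214] pointing down, gripper open.
Joint ranges: [-166.48, 166.48], [-47.26, 123.95], [12.59, 153.08], [-70.14, 250.14], [6.76, 159.57], [-176.63, 176.63]. Speed limits (degrees/s): [108.29, 108.29, 147.25, 172.46, 172.46, 172.46].

INTERFACE

Orientations are given as a 3x3 rotation matrix whose columns are the frame's x, y, z axes.
In Python, from bench import ctrl gives the robot as it stands. The module is installed in compiled form; this text tells all that it offers. Calls block until the motion is done:
- ctrl.goto(position, orientation): joint-space move of the TCP to a pose.
- ctrl.move_l(position, vel=0.15, ori=None, contact_N=None): straight line of the TCP; ori=None keeps the orientation; vel is the mean speed in m/s. With contact_N (N) it stops when the force on the tool has changed by that much, and returns True; else False.
- ctrl.movej(angles): joint-space move.
- ctrl.command_gripper(opening): opening from 0.0 (shut) to 1.0 (fully open); the grip force is fixed at half the most; returns when the fingers have stopped.
- ctrl.sleep(seconds).
- ctrl.ik(position, orientation): joint angles nearest the present ones, or None.
- ctrl.read_camera(name): name is "scene" or "top"; returns the picture (420x560x3 uint8, blue, green, red); there is no depth.
- ctrl.camera_params(name): a dict with "fx", "fy", "cx", "cy" (pixels), "D" ([k1, k2, p1, p2, k3] as OpenCV has them; the pictures are not rectified), "pose" (4x4, takes a point from camera to world coordinates). Camera axes: x right, y up, looking along -z (the intrinsics and any distortion apply to the point x, -y, -z); pixel columns grow to the right and rows downward; lengths in m; the calibration is good to about 2 mm. A picture is of the moment at which its call begins. camera_params takes no time and is no camera call.
A pose or a line that the arm cannot do raises ctrl.MotionError and nothing moves.
- ctrl.sign_off(): hands the job in; it is judged then, once.
Readings, each from a call of its own:
- ctrl.current_t(): time.
- ctrl.current_q(): joint angles.
- ctrl.current_dq(): joint speeds.
- ctrl.current_effort(): joint torques, N m.
- ctrl.current_tool_pos(): TCP position.
- ctrl.current_eef_rot(): TCP orientation.
- ctrl.current_contact_force(): force on the tool from outside, world axes, zero at the start.
- ctrl.current_wrist_torque(): the same for the moment, N m.
- ctrl.current_grip_width(): opening from 0.0 (shut) to 1.0 (fully open).
- ctrl.current_grasp_force(): force on a finger pad.
Only numpy, scipy, OpenCV 4.12 (cv2) and the standard library are available. Lean on these libraries where they do the work, as an engineer would, in place of code of your own. Each camera call takes 0.05 s, during which the arm holds its last target. There are 200 camera calls.

## Working session

There is one attempt and no reset: what is moved stays moved. The work goes in short steps, each a Python script; the robot and the scene stay as the last script left them, time stands still between calls to the robot, and variables do not carry over. Pictures are saved under pics/ and viewed, at most 10 in all, crops included, and the job is handed in when it is done.

```bash
mkdir -p pics
python3 - <<'E'
from bench import ctrl
import cv2
for n in("scene","top"):
    cv2.imwrite(f"pics/{n}0.png",ctrl.read_camera(n)); p=ctrl.camera_params(n); print(n,p)
print(ctrl.current_t())
E
```

```text
scene {'fx': 381.9768298157382, 'fy': 381.9768298157382, 'cx': 279.52636543687447, 'cy': 209.95768660791126, 'D': array([0.02826292, 0.        , 0.        , 0.        , 0.        ]), 'pose': array([[-0.90599377,  0.33141335, -0.26332581,  0.35329569],
       [-0.4232878 , -0.70691052,  0.56666124,  0.49481793],
       [ 0.00165131,  0.62485415,  0.78073975,  0.78669549],
       [ 0.        ,  0.        ,  0.        ,  1.        ]])}
top {'fx': 396.34247298808333, 'fy': 396.34247298808333, 'cx': 277.05120673012124, 'cy': 206.48751944680492, 'D': array([-0.09624572,  0.        ,  0.        ,  0.        ,  0.        ]), 'pose': array([[-0.01123727,  0.98276174, -0.18453479,  0.41487632],
       [-0.99947268, -0.01666157, -0.02787013, -0.0021692 ],
       [-0.03046434,  0.1841243 ,  0.98243074,  0.98254087],
       [ 0.        ,  0.        ,  0.        ,  1.        ]])}
0.1
```

View pics/scene0.png

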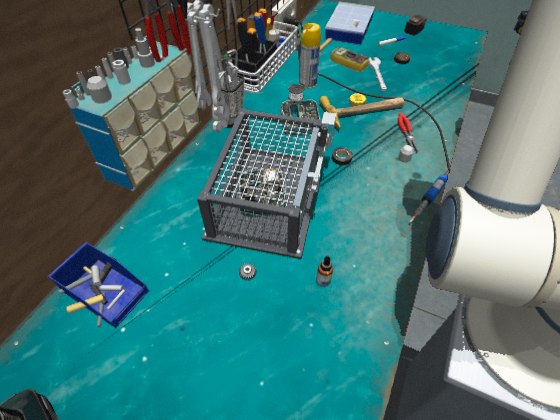

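View pics/top0.png

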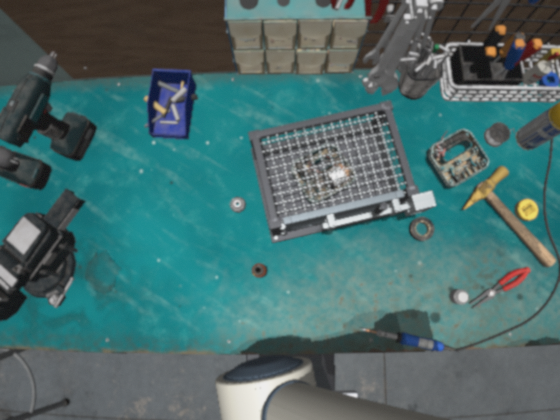

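The scene view shows the cage from its hinge side. The gate front is on the right at about (315,190), with the keeper at (328,118). In the top view the gate runs from about (275,235) to (415,205), the keeper is at (423,200), the tape roll at (421,229), the bottle at (260,270) and the gear at (237,204). I'll zoom in on both.

Run:
```python
import cv2
a=cv2.imread("pics/top0.png")[90:250,240:450]; cv2.imwrite("pics/topc.png",cv2.resize(a,None,fx=3.7,fy=3.7,interpolation=cv2.INTER_CUBIC))
a=cv2.imread("pics/scene0.png")[100:260,195:365]; cv2.imwrite("pics/scenec.png",cv2.resize(a,None,fx=3.7,fy=3.7,interpolation=cv2.INTER_CUBIC))
```

```text
(no output)
```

View pics/topc.png

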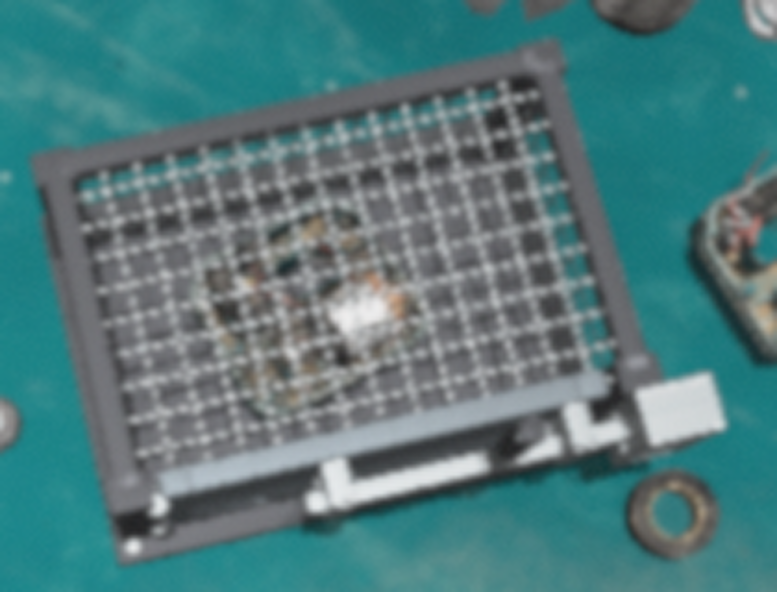

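View pics/scenec.png

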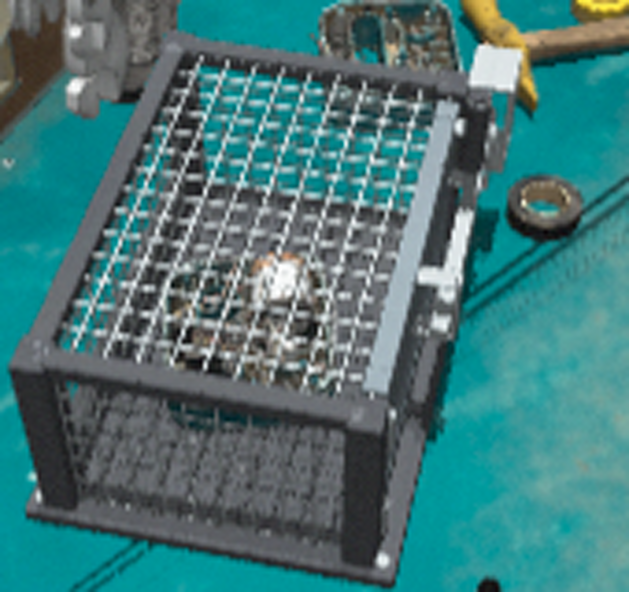

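```bash
cat > h.py <<'E'
import numpy as np,cv2
from bench import ctrl
def cam(n):
    p=ctrl.camera_params(n);K=np.array([[p["fx"],0,p["cx"]],[0,p["fy"],p["cy"]],[0,0,1]]);F=np.diag([1.,-1,-1])
    R=F@p["pose"][:3,:3].T; return K,p["D"],R,-R@p["pose"][:3,3]
C={n:cam(n) for n in("scene","top")}
def proj(n,X):
    K,D,R,t=C[n];return cv2.projectPoints(np.asarray(X,float).reshape(-1,1,3),cv2.Rodrigues(R)[0],t,K,D)[0][:,0]
def tri(uS,uT):
    P=[];U=[]
    for n,u in(("scene",uS),("top",uT)):
        K,D,R,t=C[n];U.append(cv2.undistortPoints(np.array(u,float).reshape(-1,1,2),K,D)[:,0].T);P.append(np.c_[R,t])
    X=cv2.triangulatePoints(P[0],P[1],U[0],U[1]);return (X[:3]/X[3]).T
off={"scene":np.array([195,100.]),"top":np.array([240,90.])}
def px(n,c): return off[n]+(np.array(c,float)+.5)/3.7-.5
E
python3 - <<'E'
from h import *
from scipy.optimize import least_squares
np.set_printoptions(precision=4,suppress=True)
T=[(165,493),(163,474),(610,395),(605,375),(38,160),(560,42),(725,428),(713,372),(648,447),(637,393)]
S=[(388,395),(365,390),(458,105),(437,100),(12,366),(170,42),(522,50),(480,45),(515,92),(470,88)]
X=tri(px("scene",S),px("top",T));print(X)
for n,c in(("scene",S),("top",T)): print(n,(proj(n,X)-px(n,c)).round(1).tolist())
# cage fit from gate top corners
L=np.array([(-.138,.132,.154),(-.122,.132,.154),(-.138,-.132,.154),(-.122,-.132,.154)])
def w(q,L):
    c,s=np.cos(q[2]),np.sin(q[2]);L=np.asarray(L);return np.c_[q[0]+c*L[:,0]-s*L[:,1],q[1]+s*L[:,0]+c*L[:,1],L[:,2]]
f=lambda q:np.r_[proj("scene",w(q,L))-px("scene",S[:4]),proj("top",w(q,L))-px("top",T[:4])].ravel()
r=least_squares(f,[.5,-.05,.2]);print(r.x,r.fun.round(1))
K=np.array([(-.156,-.066,.19),(-.156,-.066,.218),(-.156,-.066,.156)]);k=w(r.x,K);print(k,proj("scene",k),proj("top",k))
a=[]
for n,k0 in(("scene",proj("scene",k)[1]),("top",proj("top",k)[1])):
    u,v=k0.astype(int)-25; im=cv2.imread(f"pics/{n}0.png")[v:v+50,u:u+50];print(n,u,v)
    im=(255*(im/255.)**.5).astype(np.uint8);a.append(cv2.resize(im,(400,400),interpolation=cv2.INTER_CUBIC))
cv2.imwrite("pics/k.png",np.hstack(a))
E
```

```text
[[ 0.5343  0.0064  0.151 ]
 [ 0.5468  0.0076  0.1498]
 [ 0.5896 -0.252   0.1521]
 [ 0.6027 -0.2493  0.1534]
 [ 0.7403  0.0804  0.1515]
 [ 0.8141 -0.2423  0.1404]
 [ 0.5667 -0.3139  0.1633]
 [ 0.5987 -0.3112  0.1598]
 [ 0.5559 -0.2685  0.1631]
 [ 0.5881 -0.2664  0.1573]]
scene [[-0.5, -0.2], [0.1, 0.0], [0.5, 0.1], [1.1, 0.3], [0.7, 0.3], [-0.1, -0.1], [0.4, 0.1], [-0.2, -0.1], [0.2, 0.1], [0.0, 0.0]]
top [[0.1, 0.6], [-0.0, -0.1], [-0.1, -0.6], [-0.3, -1.3], [-0.2, -0.7], [0.1, 0.2], [-0.1, -0.5], [0.1, 0.3], [-0.0, -0.2], [-0.0, -0.0]]
[ 0.6948 -0.0936  0.212 ] [ 0.4 -0.7 -0.7 -0.7  1.2 -0.2  0.7  0.3  0.1  1.4 -1.  -0.8  0.1  0.1
 -0.6 -1.6]
[[ 0.5562 -0.191   0.19  ]
 [ 0.5562 -0.191   0.218 ]
 [ 0.5562 -0.191   0.156 ]] [[323.9861 134.4554]
 [325.1171 125.0125]
 [322.6865 145.3178]] [[381.0979 208.4241]
 [384.3245 205.8641]
 [377.4605 211.3078]]
scene 300 100
top 359 180
```

View pics/k.png

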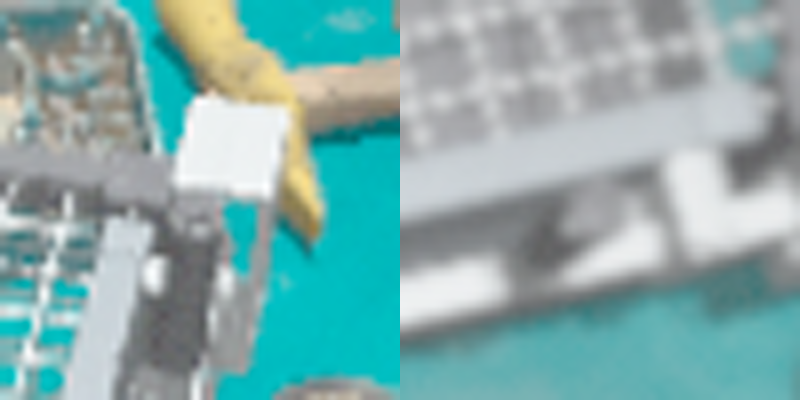

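The knob's grey end face is at scene pixel (323.6,126.3) and top pixel (383.4,205.6). That is within 1–2 px of where the cage fit predicts it. I'll approach with the fingers closing along the bolt axis.

```bash
cat >> h.py <<'E'
q=np.array([0.6948,-0.0936,0.212])
def w(L,yaw=q[2]):
    c,s=np.cos(q[2]),np.sin(q[2]);x,y,z=L;return np.array([q[0]+c*x-s*y,q[1]+s*x+c*y,z])
def ori(a,sg):   # tool down, y along the gate (angle a opened clockwise)
    t=q[2]-a;y=sg*np.array([-np.sin(t),np.cos(t),0]);z=np.array([0,0,-1.]);return np.c_[np.cross(y,z),y,z]
def st(m=""): print(m,"t%.2f"%ctrl.current_t(),ctrl.current_tool_pos().round(4),"F",np.round(ctrl.current_contact_force(),1),"w%.3f g%.1f"%(ctrl.current_grip_width(),ctrl.current_grasp_force()))
np.set_printoptions(precision=4,suppress=True)
E
python3 - <<'E'
from h import *
k=tri([px("scene",(0,0))*0+(323.6,126.3)],[(383.4,205.6)])[0];m=w((-.156,-.066,.19));print("tri",k,"model",m)
sg=1 if np.trace(ori(0,1).T@ctrl.current_eef_rot())>np.trace(ori(0,-1).T@ctrl.current_eef_rot()) else -1
p=(k[:2]+m[:2])/2;print(sg,p)
O=ori(0,sg);print(ctrl.ik([*p,.26],O),ctrl.ik([*p,.171],O))
ctrl.goto([*p,.26],O);st("pre")
for n in("scene","top"): cv2.imwrite(f"pics/{n}1.png",ctrl.read_camera(n))
a=[cv2.resize(cv2.imread(f"pics/{n}1.png")[v:v+80,u:u+80],(400,400),interpolation=cv2.INTER_CUBIC) for n,u,v in(("scene",285,80),("top",340,165))]
cv2.imwrite("pics/pre.png",np.hstack(a))
E
```

```text
tri [ 0.5583 -0.1901  0.2139] model [ 0.5562 -0.1909  0.19  ]
-1 [ 0.5572 -0.1905]
[-24.6841  23.0118  78.663   -0.      78.3251  53.1692] [-24.6841  27.9184  85.3716  -0.      66.7099  53.1692]
pre t2.14 [ 0.557  -0.1914  0.2599] F [-0.1  0.7  0.5] w0.995 g0.0
```

View pics/pre.png

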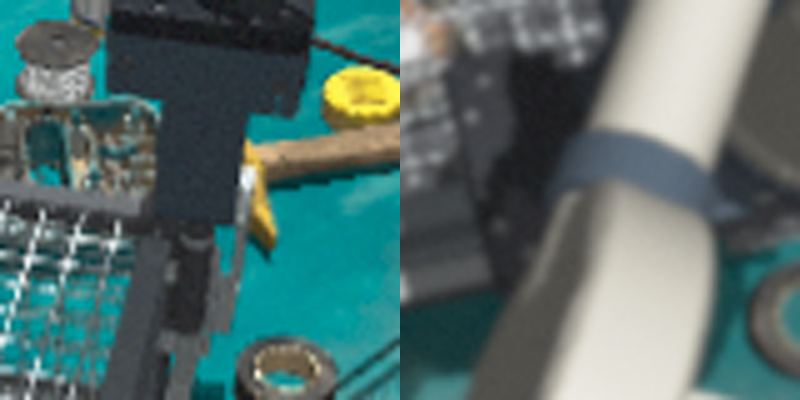

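In the scene view the finger (columns 155–245) sits centred over the knob (column 195). The top view is blocked by the arm. Next I descend and grip.

Run:
```python
from h import *
p=ctrl.current_tool_pos()
print(ctrl.move_l([.5572,-.1905,.171],vel=.08,contact_N=6));st("down")
ctrl.command_gripper(0.0);st("grip");ctrl.sleep(.3);st();print(ctrl.current_wrist_torque())
```

```text
False
down t3.51 [ 0.5575 -0.1906  0.1715] F [ 0.1  0.4 -0. ] w1.001 g0.0
grip t4.65 [ 0.5572 -0.1905  0.171 ] F [ 0.5 -0.1  0.4] w0.170 g30.0
 t4.95 [ 0.5572 -0.1905  0.171 ] F [-0.   0.  -0.4] w0.175 g30.0
[-0.029  -0.0394 -0.0105]
```

The gripper holds the knob at 16 mm width with almost no side load. Next I lift, then pull.

Run:
```python
from h import *
p=ctrl.current_tool_pos();u=np.array([-np.sin(q[2]),np.cos(q[2]),0])
print(ctrl.move_l(p+[0,0,.015],vel=.03,contact_N=12));st("lift")
p=ctrl.current_tool_pos()
for d in(.012,.03,.046):
    b=ctrl.move_l(p+d*u,vel=.04,contact_N=10);st(f"{d} {b}")
    if b: break
cv2.imwrite("pics/scene2.png",ctrl.read_camera("scene"))
cv2.imwrite("pics/s2.png",cv2.resize(cv2.imread("pics/scene2.png")[80:220,260:400],(600,600),interpolation=cv2.INTER_CUBIC))
```

```text
False
lift t5.60 [ 0.5572 -0.1905  0.186 ] F [ 1.   0.7 -2.9] w0.165 g30.0
0.012 False t6.05 [ 0.5545 -0.1783  0.186 ] F [ 0.2  1.9 -3.1] w0.166 g30.0
0.03 False t6.65 [ 0.5508 -0.1609  0.186 ] F [-0.5  0.4 -2.8] w0.172 g30.0
0.046 False t7.20 [ 0.5474 -0.1452  0.186 ] F [-1.   1.2 -3. ] w0.172 g30.0
```

View pics/s2.png

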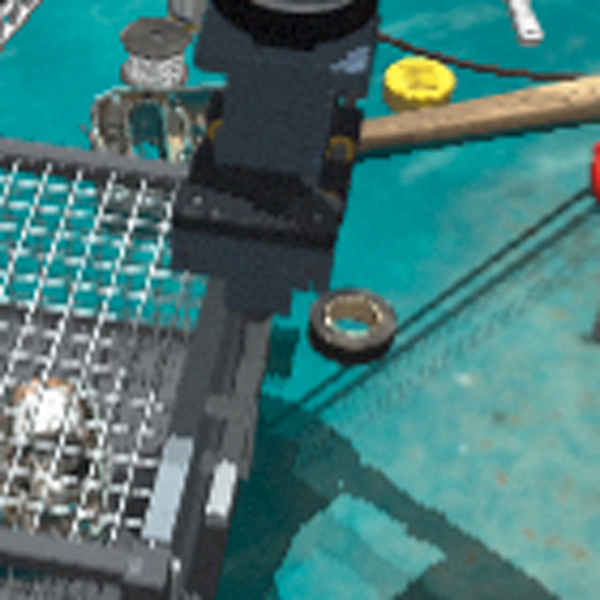

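The bolt's 3 N weight is carried, the slide took only 1–2 N of drag, and the tape roll at (350,325) hasn't moved. Now I swing the gate along the hinge arc.

Run:
```python
from h import *
h=w((-.130,.134,0));p=ctrl.current_tool_pos();r=(p-h)[:2]
for a in np.linspace(0,.38,9)[1:]:
    c,s=np.cos(-a),np.sin(-a);t=h[:2]+[c*r[0]-s*r[1],s*r[0]+c*r[1]]
    b=ctrl.move_l([*t,p[2]],vel=.03,ori=ori(a,-1),contact_N=15);st(f"{a:.3f} {b}")
    if b: break
ctrl.sleep(.5);st()
for n in("scene","top"): cv2.imwrite(f"pics/{n}3.png",ctrl.read_camera(n))
a=[cv2.resize(cv2.imread(f"pics/{n}3.png")[v:v+170,u:u+170],(400,400),interpolation=cv2.INTER_CUBIC) for n,u,v in(("scene",220,100),("top",260,110))]
cv2.imwrite("pics/open.png",np.hstack(a))
```

```text
0.048 False t7.65 [ 0.5401 -0.1457  0.1861] F [ 1.4  1.  -3.4] w0.171 g30.0
0.095 False t8.05 [ 0.5327 -0.1454  0.1861] F [ 2.3 -0.2 -2.9] w0.171 g30.0
0.143 False t8.45 [ 0.5253 -0.1449  0.186 ] F [ 1.6 -0.1 -2.5] w0.166 g30.0
0.190 False t8.85 [ 0.5179 -0.144   0.186 ] F [ 1.6  0.9 -4.1] w0.169 g30.0
0.237 False t9.25 [ 0.5106 -0.1428  0.186 ] F [ 2.   0.6 -3.7] w0.171 g30.0
0.285 False t9.65 [ 0.5035 -0.1413  0.186 ] F [ 1.7  0.8 -3.9] w0.169 g30.0
0.333 False t10.05 [ 0.4963 -0.1394  0.1861] F [ 2.8  0.2 -3. ] w0.169 g30.0
0.380 False t10.45 [ 0.4893 -0.1372  0.1861] F [ 2.9  0.3 -3.2] w0.172 g30.0
 t10.95 [ 0.4892 -0.1372  0.186 ] F [ 3.9  0.3 -3.5] w0.173 g30.0
```

View pics/open.png

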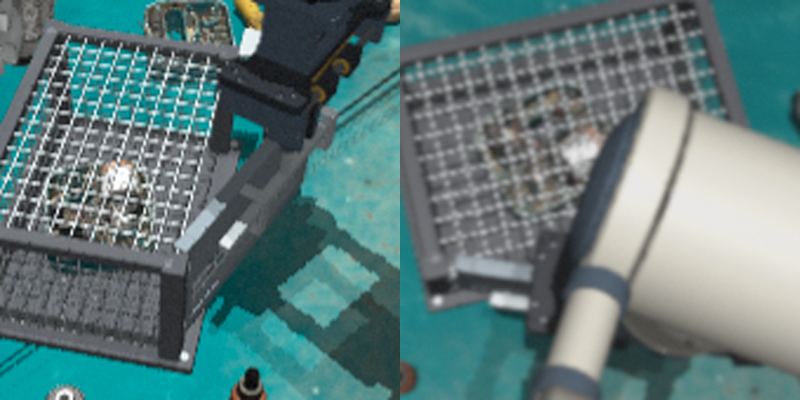

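The gate stands open. Its far end shows near scene crop (325,115), the bottle and gear are in place, and the tape roll is hidden behind the gate or gripper. I'll check the angle numerically before handing in.

Run:
```python
from h import *
h=w((-.130,.134,0))
def g(a,l,o,z):
    t=q[2]-a;return h+[np.sin(t)*l-np.cos(t)*o,-np.cos(t)*l-np.sin(t)*o,z]
for a in(.34,.38,.42):
    P=[g(a,l,o,z) for l,o,z in((.002,.008,.154),(.06,.008,.154),(.264,.008,.154),(.264,.008,.11))]
    print(a,((proj("scene",P)-[220,100])*400/170).round(0).tolist())
a=cv2.imread("pics/scene3.png")[125:215,285:375];cv2.imwrite("pics/z.png",cv2.resize(a,(600,600),interpolation=cv2.INTER_CUBIC))
```

```text
0.34 [[188.0, 251.0], [219.0, 211.0], [313.0, 89.0], [307.0, 120.0]]
0.38 [[188.0, 251.0], [221.0, 212.0], [322.0, 93.0], [316.0, 124.0]]
0.42 [[187.0, 252.0], [223.0, 213.0], [331.0, 97.0], [324.0, 128.0]]
```

View pics/z.png

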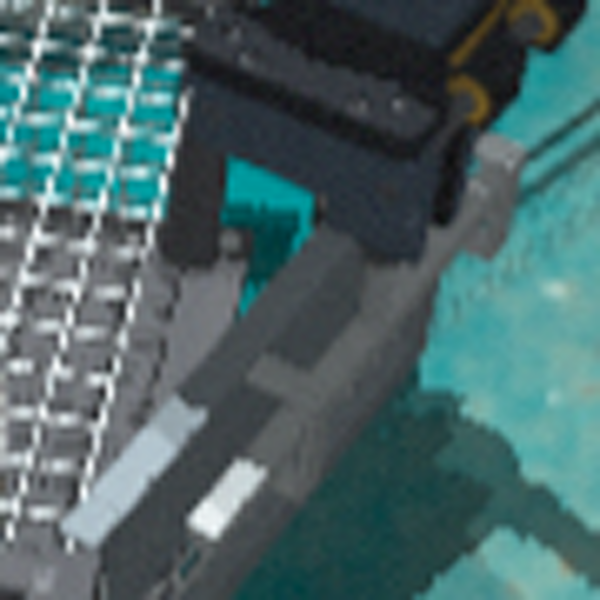

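The hinge end of the gate's top edge matches the 0.38 rad prediction within 1 px. The knob arc and the 2–4 N spring pull agree with it too.

Run:
```python
from h import *
st();print(np.abs(ctrl.current_dq()).max());print(ctrl.sign_off())
```

```text
t11.05 [ 0.4892 -0.1372  0.186 ] F [ 2.7  0.9 -3.5] w0.170 g30.0
0.06554085892848714
the job is handed in; nothing more can be done
None
```

I lifted and drew the bolt clear of the keeper without forcing it, and handed the job in at 11 s with the gate held still at about 0.38 rad (10 cm) and the knob gripped; the bottle and gear looked undisturbed, but the tape roll was hidden in the last pictures, so I couldn't confirm it.

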